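Hold the dead-man lever to test a lamp driver

ROBOT

A 6-joint arm with a two-finger parallel gripper is mounted at the origin on the work surface. World frame = base frame: x ahead of the robot, y to its left, z up, the work surface at z = 0. Lengths are in m, angles in degrees, forces in N, time in s.
With the tool pointing down it reaches from about 0.3 to 0.75 m from the base axis. Payload 8.5 kg.
Tool frame: the origin (TCP) lies at the very end of the fingers, on their centre line; the grasp point (between the pads) lies 19 mm behind it (env.hold_point_z is the distance from the TCP to the grasp point, in m); z points along the fingers, y is the line along which they close (so a half turn about z gives the same grasp; the last joint's range is limited). The gripper opens to 85 mm and grips with 20 to 120 N. Pads are 22 mm wide; open, the fingers measure 114 mm over their backs; the gripper's body (76 mm by 85 mm) begins 54 mm behind the grasp point. The pads swing forward as they close: fully open they stand 13 mm farther back than shut.
Start: joints at [58.539, 21.807, 74.336, -0, 83.858, -12.336], TCP at [0.18, 0.52, 0.231] pointing down, gripper open.
Joint ranges: [-178.18, 178.18], [-50.72, 133.34], [12.68, 142.11], [-81.47, 261.47], [9.98, 163.14], [-165.26, 165.26]. Speed limits (degrees/s): [136.94, 136.94, 180, 180, 180, 180].

INTERFACE

Orientations are given as a 3x3 rotation matrix whose columns are the frame's x, y, z axes.
In Python, from rig import env, optics gives the robot as it stands.
- The arm moves only by the shell command python3 -m jog 'ROWS' [OPENING] [FORCE]. ROWS is JSON, a list of rows, each an object with "linear": the shift along the tool's x, y, z in units of 40 mm (1.0 is 40 mm), a list of three; "roll": the turn about the tool's z in units of 5 degrees (1.0 is 5 degrees). A call has 1 to 12 rows; each row shifts and turns the commanded pose from where the row before left it, along the tool's axes as they then stand; what a row does not reach is not made up. A row lasts 1/12 s, in which the tool goes at most 41.7 mm and 7.16 degrees, less where a joint would pass 70% of its speed; a pose out of reach is approached as far as the arm can. A call is refused whole if a number of a shift passes 1 or a number of a turn 1, either way. A call with a gripper value outside its range is refused whole. OPENING is the opening, from -1 (shut) to 1 (fully open), set as the call begins (- or left out, the last holds). The fingers move at their own pace and stop on an object; FORCE is the grip in N (left out, the last holds). Time passes only in rows, so rows that do not move let the fingers close. It gives the time, the measured TCP pose, the force, the opening and the grip force at its end, in the units of the state.
- env.observe(): the state, without advancing time (a new reading comes with each control period).
- optics.get_image(name): name is "scene" or "side" or "wrist"; returns the picture (384x512x3 uint8, red, green, blue); there is no depth.
- optics.calibration(name): a dict with "fov_y" (degrees; the focal length in pixels is half the picture's height over the tangent of half this angle, whatever the lens; pixels are square), "cx", "cy" (the principal point, pixels), "D" ([k1, k2, p1, p2, k3] as OpenCV has them; the pictures are not rectified), "T" (4x4, takes a point from camera to world coordinates). Camera axes: x right, y down, z forward; pixel columns grow to the right and rows downward; lengths in m; the calibration is good to about 2 mm. A picture is of the moment at which its call begins: read the wrist's pose just before it. calibration takes no time and is no camera call; for the wrist camera it gives the pose at the moment of the call.
- env.close_job(): hands the job in; it is judged then, once.
The state is a dict: "time_s": time; "q": joint angles; "qvel": joint speeds; "joint_efforts": joint torques, N m; "position": TCP position; "tool_rot": TCP orientation; "ft_force": force on the tool from outside, world axes, zero at the start; "wrist_torque": the same for the moment, N m; "grip_width": finger opening in m; "gripper_force": force on a finger pad.
Only numpy, scipy, OpenCV 4.12 (cv2) and the standard library are available. Lean on these libraries where they do the work, as an engineer would, in place of code of your own. Each camera call takes 0.05 s, during which the arm holds its last target. There are 200 camera calls.

TASK

Pick the long driver module (not the short one) out of the salvage tray, seat it flat in the nest of the test jig and let go of it. Then press the jig's dead-man lever down from its raised rest to its half-way position, where the lever is level and its black pad is flush with the top of the post beside it, and finish while still holding it there; never push it on to the bottom, as that trips the test. Leave the other parts in the tray, and leave the downlight and screwdriver between tray and jig where they are.

Things in the scene. Friction and masses are not known exactly. Their poses are not given: they have to be found in the camera images.
- driver_long: the part to test: white plastic box, 72 mm long (own x) x 30 mm (y) x 28 mm high (z), 90 to 180 g, lying flat in the tray at any yaw; origin at the centre of its underside. Both ends are alike.
- driver_short: look-alike that stays in the tray: white plastic box 46 x 30 x 28 mm; origin at the centre of its underside
- heatsink: finned bare aluminium heat sink 46 x 46 x 22 mm, stays in the tray; origin at the centre of its underside
- led_puck: round white LED puck, 50 mm across, 12 mm thick with a 16 mm boss to 22 mm, stays in the tray; origin at the centre of its underside
- collar: steel collar, 30 mm outside, 18 mm bore, 14 mm high, near the tray's middle, stays in the tray; origin at the centre of its underside
- tray: fixed grey plastic tray, outside 280 mm (own x) x 240 mm (y) x 30 mm high, walls and floor 4 mm thick; origin at the centre of its underside, on the table. The parts lie singly on its floor, the sides of the long driver at least 25 mm from other parts and walls.
- jig: test jig fixed to the table: grey base plate 200 mm (own x) x 220 mm (y) x 15 mm, the nest on its +y half, the lever on its -y half; origin at the centre of its underside, z up. It may stand left or right of the robot, the tray on the other side.
- post_top (a point): centre of the top of the jig's steel post (14 x 10 mm), 62 mm above the table, as high as the pad's top when the lever is level; the post stands beside the pad, 38 mm from the lever's centre line towards the jig's -y
- pivot (a point): point on the lever's pivot axis, at the bar's middle, 52 mm above the table; does not move; the lever runs from it towards the jig's -x, between two steel cheeks that reach 65 mm above the table
- nest (a point): centre of the nest's floor, 15 mm above the table. The nest is a rectangular pocket, inside 80 mm (along the point's x) x 38 mm (y), with walls 6 mm thick and 10 mm high above its floor, open above; the driver lies in it lengthwise, either way round. z is up.
- lever (a joint): angle of the dead-man lever in rad: 0 at its raised rest (sloping up 0.22 rad towards the pad), 0.22 when level (half-way), 0.44 at the bottom stop; grows as the pad is pressed down. A spring brings it back up when let go: at the pad about 3.5 N at rest, 7.5 N level, 11.5 N at the bottom. The test runs between 0.15 and 0.29 and trips above 0.36.
- pad_top (a point): centre of the top of the lever's round black pad (34 mm across, 14 mm thick), moving with the lever, 100 mm from the pivot along the steel bar and 10 mm above the bar's axis. Its height above the table: 83.5 mm at rest, 62 mm level, 40 mm at the bottom; from rest to level it also moves 4.6 mm towards the jig's -x. Its x runs along the bar to the pivot, z out of the pad.
- downlight: loose white recessed downlight lying face down, rim 124 mm across, 62 mm high, at the far side between tray and jig; not to be moved; origin at the centre of its underside
- screwdriver: loose screwdriver, 170 mm long, lying along x between tray and jig, close to the robot; not to be moved; origin at its underside, near the middle
Things that resemble listed ones, but are neither listed nor needed, are in the scene too. What is shaped like the driver_long but red is not meant.

How it is judged (in metres and radians):
On the way, in this order (a step that is already met when the one before it is completed fails the run):
1. the long driver lies seated in the nest, let go, with the lever still at rest (z of driver_long in the frame of nest between -0.004 and 0.004 m and horizontal distance between driver_long and nest below 0.01 m and angle between driver_long's own z axis and vertical below 0.08 rad and angle between the x axis of driver_long and the x axis of nest, either way round below 0.3 rad and contact force between the fingers and driver_long below 0.2 N and linear speed of driver_long below 0.03 m/s and value of joint lever below 0.05 rad), for 0.2 s.
2. the lever is held level while the driver stays seated (z of driver_long in the frame of nest between -0.004 and 0.004 m and horizontal distance between driver_long and nest below 0.01 m and angle between driver_long's own z axis and vertical below 0.08 rad and angle between the x axis of driver_long and the x axis of nest, either way round below 0.3 rad and value of joint lever between 0.15 and 0.29 rad), for 0.3 s.
At the end, for the whole second after the job is handed in: The long driver lies flat in the nest (origin within 4 mm of the nest floor in height and 10 mm sideways, tilt under 0.08 rad), released and at rest, while the robot presses on the lever with more than 2 N and keeps it still between 0.15 and 0.29 rad (level is 0.22) (all of step 2 and contact force between the fingers and driver_long below 0.2 N and linear speed of driver_long below 0.03 m/s and velocity of joint lever between -0.1 and 0.1 rad/s and contact force between any of the fingers, the arm and jig above 2 N); the arm keeps its last pose, push and grip.
It fails at once if the lever is pushed past 0.36 rad, towards the bottom (the test trips) (value of joint lever above 0.36 rad).
It fails at once if another part (short driver, heat sink, puck or collar) leaves the tray (horizontal distance between any of driver_short, heatsink, led_puck, collar and tray above 0.17 m or height (world z) of any of driver_short, heatsink, led_puck, collar above 0.05 m).
It fails at once if the downlight or screwdriver is moved more than 20 mm (distance of any of downlight, screwdriver from where it was at the start of the episode above 0.02 m).
It also fails if it takes over 51 s, if anything falls off the work surface, if the arm or the gripper's body presses on something with over 40 N, if the wrist force passes 120 N, or if a joint passes its speed limit or range.

## Working session

There is one attempt and no reset: what is moved stays moved. The work goes in short steps, Python scripts to look and compute and a shell command to move; the robot and the scene stay as the last step left them, time stands still between calls to the robot, and variables do not carry over. Pictures are saved under pics/ and viewed, at most 10 in all, crops included, and the job is handed in when it is done.

```bash
ls; mkdir -p pics
cat > h.py <<'E'
import numpy as np,cv2
from rig import env,optics
def K(c):
    f=192/np.tan(np.radians(c['fov_y']/2)); return np.array([[f,0,c['cx']],[0,f,c['cy']],[0,0,1.]])
def ray(c,px,z):
    p=cv2.undistortPoints(np.array(px,float).reshape(-1,1,2),K(c),np.array(c['D'],float)).reshape(-1,2)
    T=np.array(c['T']); d=np.c_[p,np.ones(len(p))]@T[:3,:3].T; o=T[:3,3]
    return o+d*((z-o[2])/d[:,2])[:,None]
def proj(c,P):
    T=np.linalg.inv(np.array(c['T'])); 
    return cv2.projectPoints(np.array(P,float).reshape(-1,3),cv2.Rodrigues(T[:3,:3])[0],T[:3,3],K(c),np.array(c['D'],float))[0].reshape(-1,2)
def snap(n,f):
    c=optics.calibration(n); im=optics.get_image(n)[:,:,::-1].copy(); cv2.imwrite(f,im); return c,im
E
python3 - <<'E'
from h import *
ims=[]
for n in ("scene","side","wrist"):
    c,im=snap(n,f"pics/{n}0.png"); print(n,np.round(c['T'],3).tolist(),c['fov_y'])
    ims.append(im)
print(env.observe())
E
```

```text
pics
scene [[0.228, 0.563, -0.794, 1.34], [0.974, -0.125, 0.191, -0.193], [0.008, -0.817, -0.577, 0.624], [0.0, 0.0, 0.0, 1.0]] 54.215984086872645
side [[0.839, -0.319, 0.44, 0.22], [-0.544, -0.475, 0.692, -0.564], [-0.011, -0.82, -0.572, 0.543], [0.0, 0.0, 0.0, 1.0]] 57.809445136042804
wrist [[0.327, 0.895, 0.303, 0.102], [0.945, -0.31, -0.106, 0.547], [-0.001, 0.321, -0.947, 0.373], [0.0, 0.0, 0.0, 1.0]] 66.71202781528226
{'time_s': 0.15, 'q': array([ 5.85385001e+01,  2.18334610e+01,  7.43709850e+01, -5.06855790e-04,
        8.38589505e+01, -1.23354338e+01]), 'qvel': array([-0.06902766, -0.1033717 , -0.12157095,  0.00049345,  0.03172528,
       -0.0296847 ]), 'joint_efforts': array([ 1.74782195e-03, -4.48620594e+01, -2.31342959e+01, -2.01398293e-04,
        3.83399689e-03, -6.88026967e-05]), 'position': array([0.18009191, 0.51945061, 0.2308634 ]), 'tool_rot': array([[-9.44800197e-01,  3.27646552e-01, -5.69995458e-04],
       [ 3.27646969e-01,  9.44799748e-01, -9.48404627e-04],
       [ 2.27790058e-04, -1.08281016e-03, -9.99999388e-01]]), 'ft_force': array([0.39497933, 0.29870688, 0.51309923]), 'wrist_torque': array([-0.02501134,  0.02959403,  0.07409601]), 'gripper_force': 0.0, 'grip_width': 0.08502079975741995}
```

View pics/scene0.png

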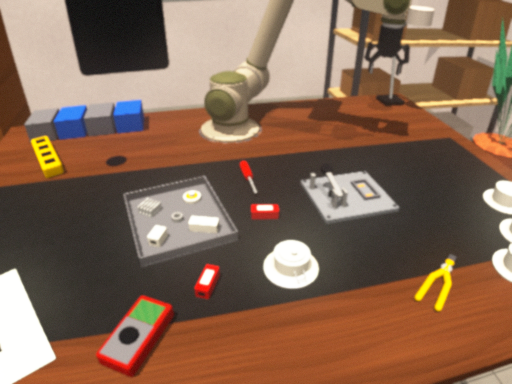

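View pics/side0.png

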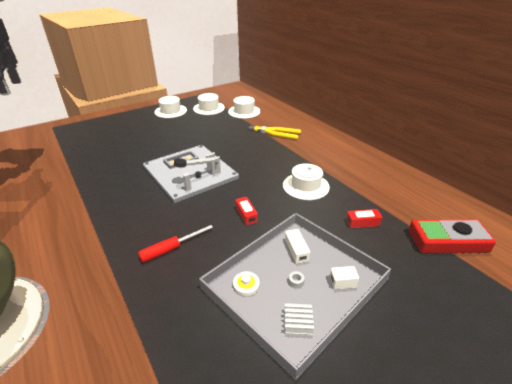

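Scene: the long white driver is at (204,224). Possible confusions are the short driver (157,235), red boxes (265,211) and (207,280), heatsink (149,206) and puck (192,196). In the side picture the long driver is at (297,246) and the short one at (344,278). The jig is at (347,195) in scene and (190,170) in side.

Run:
```python
import cv2,numpy as np
a=cv2.imread('pics/scene0.png');b=cv2.imread('pics/side0.png')
def crop(im,x,y,w,h): return cv2.resize(im[y:y+h,x:x+w],(400,300),interpolation=cv2.INTER_CUBIC)
o=np.vstack([np.hstack([crop(a,170,200,80,60),crop(a,300,160,100,75)]),np.hstack([crop(b,260,220,80,60),crop(b,140,130,100,75)])])
cv2.imwrite('pics/c1.png',o)
```

```text
(no output)
```

View pics/c1.png

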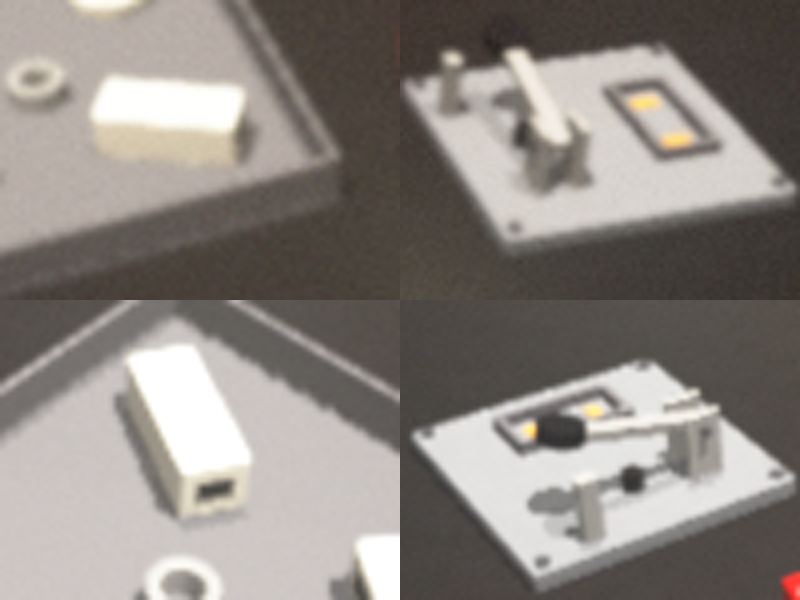

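Run:
```python
from h import *
a=optics.calibration('scene');b=optics.calibration('side')
def q(c,o,s,pts,z,l):
    P=ray(c,np.array(o)+np.array(pts,float)/s,z)[:,:2]
    print(l,np.round(P,4).tolist(),'mean',P.mean(0).round(4),'edges',np.linalg.norm(P-np.roll(P,-1,0),axis=1).round(4), 'ang',[round(np.degrees(np.arctan2(*(np.roll(P,-1,0)-P)[i][::-1])),1) for i in range(len(P))])
q(a,(170,200),5,[(105,77),(245,87),(235,127),(95,117)],.032,'drv scene')
q(b,(260,220),5,[(125,60),(197,47),(250,162),(182,172)],.032,'drv side')
q(a,(300,160),4,[(3,82),(260,45),(395,190),(105,240)],.015,'jig scene')
q(b,(140,130),4,[(12,135),(245,62),(393,178),(137,277)],.015,'jig side')
q(a,(300,160),4,[(203,85),(270,77),(322,145),(258,157)],.025,'nest scene')
q(a,(300,160),4,[(52,55)],.062,'post scene'); q(b,(140,130),4,[(187,178)],.062,'post side')
```

```text
drv scene [[0.5636, -0.1906], [0.5873, -0.1215], [0.618, -0.1308], [0.5951, -0.1981]] mean [ 0.591  -0.1603] edges [0.0731 0.032  0.0711 0.0324] ang [np.float64(71.1), np.float64(-16.9), np.float64(-108.7), np.float64(166.6)]
drv side [[0.5843, -0.1269], [0.6157, -0.1376], [0.5891, -0.2034], [0.5627, -0.1926]] mean [ 0.588  -0.1651] edges [0.0331 0.071  0.0286 0.0692] ang [np.float64(-18.9), np.float64(-112.0), np.float64(157.7), np.float64(71.8)]
jig scene [[0.4412, 0.1456], [0.4329, 0.3627], [0.6308, 0.3691], [0.6376, 0.1513]] mean [0.5356 0.2572] edges [0.2172 0.1981 0.2179 0.1964] ang [np.float64(92.2), np.float64(1.8), np.float64(-88.2), np.float64(-178.3)]
jig side [[0.429, 0.3591], [0.6237, 0.3658], [0.6331, 0.1507], [0.4372, 0.1419]] mean [0.5307 0.2544] edges [0.1948 0.2153 0.196  0.2174] ang [np.float64(2.0), np.float64(-87.5), np.float64(-177.4), np.float64(92.2)]
nest scene [[0.4918, 0.2852], [0.4923, 0.3401], [0.5827, 0.3359], [0.5861, 0.2843]] mean [0.5382 0.3113] edges [0.0549 0.0905 0.0517 0.0943] ang [np.float64(89.5), np.float64(-2.7), np.float64(-86.2), np.float64(179.5)]
post scene [[0.4839, 0.1652]] mean [0.4839 0.1652] edges [0.] ang [np.float64(0.0)]
post side [[0.4864, 0.1611]] mean [0.4864 0.1611] edges [0.] ang [np.float64(0.0)]
```

```bash
python3 -m jog '[{"linear":[-0.89,-0.34,0],"roll":0},{"linear":[-0.89,-0.34,0],"roll":0},{"linear":[-0.89,-0.34,0],"roll":0},{"linear":[-0.89,-0.34,0],"roll":0},{"linear":[-0.89,-0.34,0],"roll":0},{"linear":[-0.89,-0.34,0],"roll":0},{"linear":[-0.89,-0.34,0],"roll":0},{"linear":[-0.89,-0.34,0],"roll":0},{"linear":[-0.89,-0.34,0],"roll":0},{"linear":[-0.89,-0.34,0],"roll":0},{"linear":[-0.89,-0.34,0],"roll":0},{"linear":[0,0,0],"roll":0}]'; python3 -m jog '[{"linear":[0,0,0],"roll":0},{"linear":[0,0,0],"roll":0},{"linear":[0,0,0],"roll":0}]'
python3 - <<'E'
from h import *
import pickle
c,im=snap('wrist','pics/w1.png'); pickle.dump(c,open('w1.pkl','wb'))
cv2.imwrite('pics/w1b.png',cv2.resize(im,(800,600),interpolation=cv2.INTER_CUBIC))
E
```

```text
time_s: 1.15
position: [0.5054, 0.2458, 0.2304]
tool_rot: [[-0.943, 0.333, 0.001], [0.333, 0.943, -0.001], [-0.001, -0.001, -1.0]]
ft_force: [-0.2, -0.3, -0.0]
grip_width: 0.0852
gripper_force: 0.0
time_s: 1.4
position: [0.5003, 0.2508, 0.2314]
tool_rot: [[-0.945, 0.326, -0.0], [0.326, 0.945, 0.0], [0.0, -0.0, -1.0]]
ft_force: [0.8, 1.2, 0.2]
grip_width: 0.0855
gripper_force: 0.0
```

View pics/w1b.png

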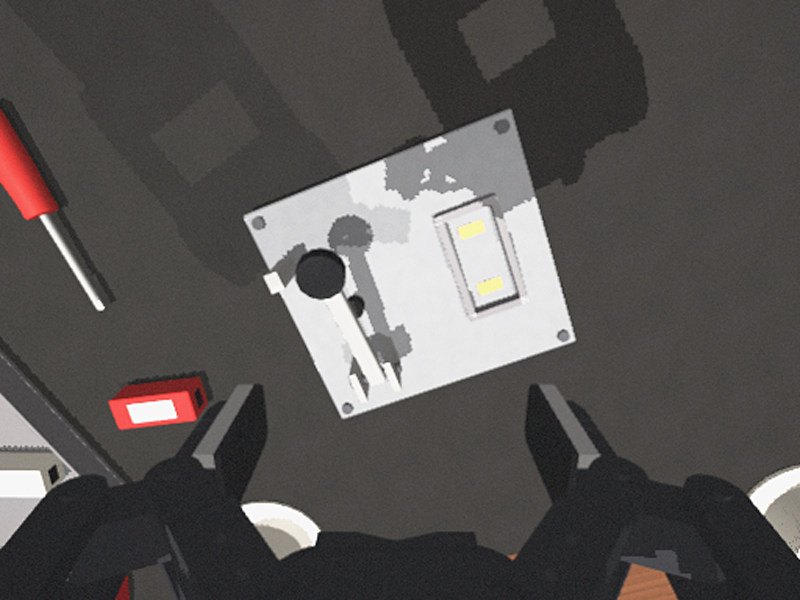

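Wrist view: jig plate corners (245,215), (512,110), (576,341), (342,418); nest at (480,258); pad at (320,273), post top at (274,283).

Run:
```python
from h import *
import pickle
c=pickle.load(open('w1.pkl','rb'))
def q(pts,z,l):
    P=ray(c,(np.array(pts,float)+.5)*.64-.5,z)[:,:2]; d=np.roll(P,-1,0)-P
    print(l,P.round(4).tolist(),P.mean(0).round(4),np.linalg.norm(d,axis=1).round(4),np.degrees(np.arctan2(d[:,1],d[:,0])).round(1))
q([(245,215),(512,110),(576,341),(342,418)],.015,'plate')
q([(434,215),(494,196),(525,301),(470,320)],.025,'nest')
q([(274,282)],.062,'post');q([(320,273)],.0835,'pad')
q([(360,387),(392,376)],.065,'cheeks')
```

```text
plate [[0.4359, 0.1484], [0.4299, 0.3654], [0.6271, 0.3715], [0.6332, 0.1534]] [0.5315 0.2597] [0.217  0.1973 0.2182 0.1974] [  91.6    1.8  -88.4 -178.6]
nest [[0.4825, 0.2882], [0.4836, 0.3352], [0.5729, 0.3371], [0.5743, 0.2903]] [0.5283 0.3127] [0.047  0.0893 0.0468 0.0918] [  88.6    1.2  -88.3 -178.7]
post [[0.4843, 0.1646]] [0.4843 0.1646] [0.] [0.]
pad [[0.4843, 0.2037]] [0.4843 0.2037] [0.] [0.]
cheeks [[0.5825, 0.1938], [0.5816, 0.2201]] [0.5821 0.207 ] [0.0263 0.0263] [ 92.1 -87.9]
```

```bash
python3 -m jog '[{"linear":[-0.5,-0.82,0],"roll":0},{"linear":[-0.5,-0.82,0],"roll":0},{"linear":[-0.5,-0.82,0],"roll":0},{"linear":[-0.5,-0.82,0],"roll":0},{"linear":[-0.5,-0.82,0],"roll":0},{"linear":[-0.5,-0.82,0],"roll":0},{"linear":[-0.5,-0.82,0],"roll":0},{"linear":[-0.5,-0.82,0],"roll":0},{"linear":[-0.5,-0.82,0],"roll":0},{"linear":[-0.5,-0.82,0],"roll":0},{"linear":[-0.5,-0.82,0],"roll":0},{"linear":[0,0,0],"roll":0}]' >/dev/null; python3 -m jog '[{"linear":[0,0,0],"roll":1},{"linear":[0,0,0],"roll":1},{"linear":[0,0,0],"roll":1},{"linear":[0,0,0],"roll":1},{"linear":[0,0,0],"roll":1},{"linear":[0,0,0],"roll":1},{"linear":[0,0,0],"roll":1},{"linear":[0,0,0],"roll":1},{"linear":[0,0,0],"roll":1},{"linear":[0,0,0],"roll":1},{"linear":[0,0,0],"roll":1},{"linear":[0,0,0],"roll":1}]' >/dev/null; python3 -m jog '[{"linear":[0,0,0],"roll":1},{"linear":[0,0,0],"roll":1},{"linear":[0,0,0],"roll":1},{"linear":[0,0,0],"roll":1},{"linear":[0,0,0],"roll":1},{"linear":[0,0,0],"roll":1},{"linear":[0,0,0],"roll":0},{"linear":[0,0,0],"roll":0},{"linear":[0,0,0],"roll":0}]'
python3 - <<'E'
from h import *
import pickle
c,im=snap('wrist','pics/w2.png'); pickle.dump(c,open('w2.pkl','wb'))
cv2.imwrite('pics/w2b.png',cv2.resize(im,(800,600),interpolation=cv2.INTER_CUBIC))
E
```

```text
time_s: 4.2
position: [0.5908, -0.1622, 0.2315]
tool_rot: [[0.324, 0.946, 0.0], [0.946, -0.324, 0.0], [0.0, 0.0, -1.0]]
ft_force: [0.5, -0.1, -0.4]
grip_width: 0.0853
gripper_force: 0.0
```

View pics/w2b.png

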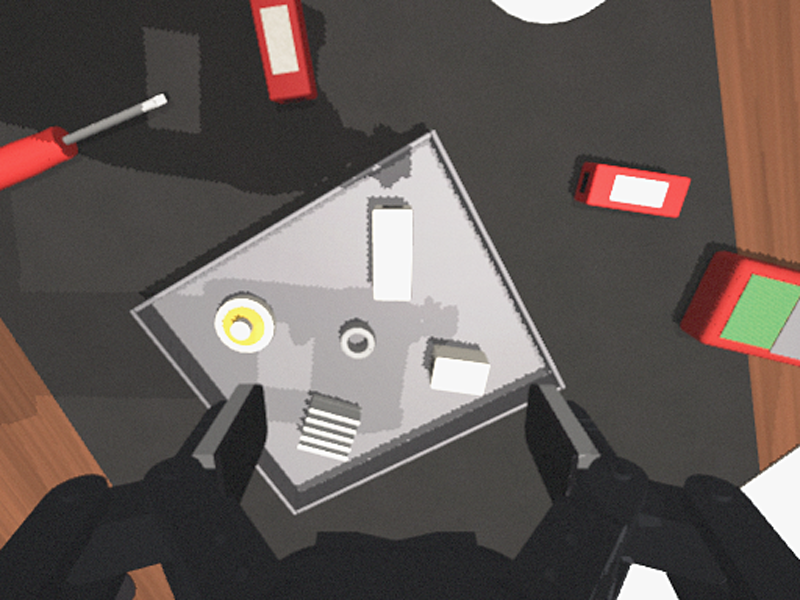

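The long driver's top face is at (372..412, 209..300), clear of the other parts.

Run:
```python
from h import *
import pickle
c=pickle.load(open('w2.pkl','rb'));s=env.observe();R=np.array(s['tool_rot'])
P=ray(c,(np.array([(372,209),(411,209),(412,300),(373,300)],float)+.5)*.64-.5,.032)[:,:2]; d=np.roll(P,-1,0)-P
print(P.round(4),P.mean(0).round(4),np.linalg.norm(d,axis=1).round(4),np.degrees(np.arctan2(d[:,1],d[:,0])).round(1))
print('tool delta mm',R.T@(np.r_[P.mean(0),.021]-s['position'])*1000, 'tool x yaw',np.degrees(np.arctan2(R[1,0],R[0,0])))
```

```text
[[ 0.5857 -0.1235]
 [ 0.6132 -0.1329]
 [ 0.5914 -0.2013]
 [ 0.5621 -0.1912]] [ 0.5881 -0.1622] [0.029  0.0718 0.031  0.0717] [ -18.9 -107.7  161.1   70.8]
tool delta mm [ -0.6720486   -2.6805296  210.39902832] tool x yaw 71.02866275885819
```

```bash
python3 -m jog '[{"linear":[-0.02,-0.07,0.9],"roll":0},{"linear":[0,0,0.9],"roll":0},{"linear":[0,0,0.9],"roll":0},{"linear":[0,0,0.5],"roll":0},{"linear":[0,0,0.5],"roll":0},{"linear":[0,0,0.4],"roll":0},{"linear":[0,0,0.4],"roll":0},{"linear":[0,0,0.4],"roll":0},{"linear":[0,0,0.3],"roll":0},{"linear":[0,0,0.19],"roll":0},{"linear":[0,0,0],"roll":0},{"linear":[0,0,0],"roll":0}]' 0.18; python3 -m jog '[{"linear":[0,0,0],"roll":0},{"linear":[0,0,0],"roll":0},{"linear":[0,0,0],"roll":0},{"linear":[0,0,0],"roll":0},{"linear":[0,0,0],"roll":0},{"linear":[0,0,0],"roll":0},{"linear":[0,0,0],"roll":0},{"linear":[0,0,0],"roll":0}]' -1 50
```

```text
time_s: 5.25
position: [0.5881, -0.1628, 0.0159]
tool_rot: [[0.327, 0.945, 0.0], [0.945, -0.327, -0.0], [0.0, 0.0, -1.0]]
ft_force: [0.2, 0.1, 0.3]
grip_width: 0.0504
gripper_force: 0.0
time_s: 5.92
position: [0.5885, -0.1631, 0.0169]
tool_rot: [[0.327, 0.945, 0.002], [0.945, -0.327, -0.001], [-0.0, 0.002, -1.0]]
ft_force: [0.2, -0.3, 6.8]
grip_width: 0.0288
gripper_force: 50.8
```

```bash
python3 -m jog '[{"linear":[0,0,-0.4],"roll":0},{"linear":[0,0,-0.8],"roll":0},{"linear":[0,0,-1],"roll":0},{"linear":[0,0,-1],"roll":0},{"linear":[0,0,-0.8],"roll":0},{"linear":[0,0,0],"roll":0}]'; python3 -m jog '[{"linear":[0.5,-0.25,0],"roll":0},{"linear":[0.8,-0.4,0],"roll":0},{"linear":[0.9,-0.44,0],"roll":0},{"linear":[0.9,-0.44,0],"roll":0},{"linear":[0.9,-0.44,0],"roll":0},{"linear":[0.9,-0.44,0],"roll":0},{"linear":[0.9,-0.44,0],"roll":0},{"linear":[0.9,-0.44,0],"roll":0},{"linear":[0.9,-0.44,0],"roll":0},{"linear":[0.9,-0.44,0],"roll":0},{"linear":[0.9,-0.44,0],"roll":0},{"linear":[0.9,-0.44,0],"roll":0}]' >/dev/null;  python3 -m jog '[{"linear":[0.4,-0.25,0],"roll":0.9},{"linear":[0,0,0],"roll":0.99},{"linear":[0,0,0],"roll":1},{"linear":[0,0,0],"roll":1},{"linear":[0,0,0],"roll":1},{"linear":[0,0,0],"roll":1},{"linear":[0,0,0],"roll":1},{"linear":[0,0,0],"roll":1},{"linear":[0,0,0],"roll":1},{"linear":[0,0,0],"roll":1},{"linear":[0,0,0],"roll":1},{"linear":[0,0,0],"roll":1}]' >/dev/null; python3 -m jog '[{"linear":[0,0,0],"roll":1},{"linear":[0,0,0],"roll":1},{"linear":[0,0,0],"roll":0},{"linear":[0,0,0],"roll":0},{"linear":[0,0,0],"roll":0},{"linear":[0,0,0],"roll":0}]'
python3 - <<'E'
from h import *
import pickle
c,im=snap('wrist','pics/w3.png'); pickle.dump(c,open('w3.pkl','wb'))
cv2.imwrite('pics/w3b.png',cv2.resize(im,(800,600),interpolation=cv2.INTER_CUBIC))
E
```

```text
time_s: 6.42
position: [0.59, -0.1638, 0.1831]
tool_rot: [[0.327, 0.945, 0.011], [0.945, -0.327, -0.006], [-0.002, 0.012, -1.0]]
ft_force: [0.5, -0.5, -0.4]
grip_width: 0.0289
gripper_force: 50.0
time_s: 8.92
position: [0.5278, 0.311, 0.1755]
tool_rot: [[1.0, 0.027, -0.0], [0.027, -1.0, -0.0], [-0.0, 0.0, -1.0]]
ft_force: [-0.5, -0.4, -1.4]
grip_width: 0.0288
gripper_force: 49.9
```

View pics/w3b.png

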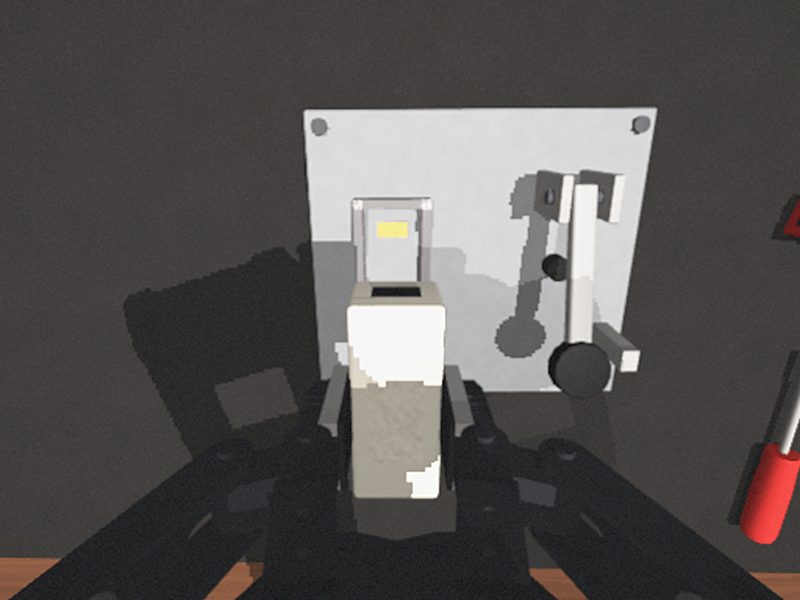

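The driver is held square: top face (348..444, 306..496). Nest's far outer edge runs (352,200)–(432,199); pad at (580,369), post (629,360).

Run:
```python
from h import *
import pickle
c=pickle.load(open('w3.pkl','rb'));s=env.observe();R=np.array(s['tool_rot'])
def q(pts,z,l):
    P=ray(c,(np.array(pts,float)+.5)*.64-.5,z)[:,:2]; d=np.roll(P,-1,0)-P
    print(l,P.round(4).tolist(),P.mean(0).round(4),np.linalg.norm(d,axis=1).round(4),np.degrees(np.arctan2(d[:,1],d[:,0])).round(1))
    return P
q([(348,306),(444,306),(440,496),(352,496)],.1755+.0155,'drv')
q([(304,109),(657,107),(612,390),(321,393)],.015,'plate')
P=q([(352,200),(432,199)],.025,'nest far'); a=np.radians(1.7)
print('nest est',P.mean(0)-.046*np.array([np.cos(a),np.sin(a)]))
q([(629,361)],.062,'post');q([(580,369)],.0835,'pad')
print(s['position'],np.degrees(np.arctan2(R[1,0],R[0,0])))
```

```text
drv [[0.5642, 0.3263], [0.5649, 0.2979], [0.495, 0.295], [0.4942, 0.3254]] [0.5296 0.3111] [0.0284 0.07   0.0304 0.07  ] [ -88.5 -177.6   91.6    0.7]
plate [[0.6277, 0.3704], [0.6348, 0.1532], [0.4369, 0.1453], [0.4284, 0.3651]] [0.532  0.2585] [0.2174 0.198  0.22   0.1994] [ -88.1 -177.7   92.2    1.5]
nest far [[0.5744, 0.3402], [0.5764, 0.2895]] [0.5754 0.3148] [0.0507 0.0507] [-87.8  92.2]
nest est [0.52945352 0.31348031]
post [[0.4847, 0.1645]] [0.4847 0.1645] [0.] [0.]
pad [[0.4895, 0.2042]] [0.4895 0.2042] [0.] [0.]
[0.52778154 0.3109977  0.17560444] 1.5014231757021452
```

```bash
python3 -m jog '[{"linear":[-0.01,-0.05,0.5],"roll":0},{"linear":[0,0,0.8],"roll":0},{"linear":[0,0,0.7],"roll":0},{"linear":[0,0,0.5],"roll":0},{"linear":[0,0,0.3],"roll":0},{"linear":[0,0,0.2],"roll":0},{"linear":[0,0,0.1],"roll":0},{"linear":[0,0,0.1],"roll":0},{"linear":[0,0,0],"roll":0},{"linear":[0,0,0],"roll":0},{"linear":[0,0,0],"roll":0}]'; python3 -m jog '[{"linear":[0,0,0.1],"roll":0},{"linear":[0,0,0.1],"roll":0},{"linear":[0,0,0.1],"roll":0},{"linear":[0,0,0.1],"roll":0},{"linear":[0,0,0.07],"roll":0},{"linear":[0,0,0],"roll":0},{"linear":[0,0,0],"roll":0},{"linear":[0,0,0],"roll":0}]'
```

```text
time_s: 9.88
position: [0.5277, 0.3131, 0.0485]
tool_rot: [[1.0, 0.025, 0.001], [0.025, -1.0, 0.0], [0.001, -0.0, -1.0]]
ft_force: [-0.4, 0.2, -0.5]
grip_width: 0.0289
gripper_force: 49.9
time_s: 10.55
position: [0.5275, 0.313, 0.029]
tool_rot: [[1.0, 0.025, 0.0], [0.025, -1.0, 0.0], [0.0, -0.0, -1.0]]
ft_force: [-0.0, 0.5, -1.2]
grip_width: 0.0287
gripper_force: 49.9
```

```bash
python3 -m jog '[{"linear":[0,0,0.03],"roll":0},{"linear":[0,0,0],"roll":0},{"linear":[0,0,0],"roll":0}]'; python3 -m jog '[{"linear":[0,0,0.03],"roll":0},{"linear":[0,0,0],"roll":0},{"linear":[0,0,0],"roll":0}]'
```

```text
time_s: 10.8
position: [0.5276, 0.3131, 0.028]
tool_rot: [[1.0, 0.025, 0.001], [0.025, -1.0, 0.0], [0.001, -0.0, -1.0]]
ft_force: [-0.3, 0.2, 0.1]
grip_width: 0.0287
gripper_force: 50.0
time_s: 11.05
position: [0.5276, 0.3131, 0.0279]
tool_rot: [[1.0, 0.025, 0.001], [0.025, -1.0, 0.0], [0.001, -0.0, -1.0]]
ft_force: [-2.7, -0.4, 10.0]
grip_width: 0.0286
gripper_force: 51.2
```

```bash
python3 -m jog '[{"linear":[0,0,0],"roll":0},{"linear":[0,0,0],"roll":0},{"linear":[0,0,0],"roll":0},{"linear":[0,0,0],"roll":0},{"linear":[0,0,0],"roll":0}]' 0.1; python3 -m jog '[{"linear":[0,0,-0.3],"roll":0},{"linear":[0,0,-0.7],"roll":0},{"linear":[0,0,-1],"roll":0},{"linear":[0,0,-1],"roll":0},{"linear":[0,0,-0.5],"roll":0},{"linear":[0,0,0],"roll":0},{"linear":[0,0,0],"roll":0},{"linear":[0,0,0],"roll":0},{"linear":[0,0,0],"roll":0}]'
python3 - <<'E'
from h import *
import pickle
c,im=snap('wrist','pics/w4.png'); pickle.dump(c,open('w4.pkl','wb'))
cv2.imwrite('pics/w4b.png',cv2.resize(im,(800,600),interpolation=cv2.INTER_CUBIC))
E
```

```text
time_s: 11.47
position: [0.5273, 0.313, 0.0264]
tool_rot: [[1.0, 0.025, -0.0], [0.025, -1.0, -0.0], [-0.0, 0.0, -1.0]]
ft_force: [-0.1, 0.0, -0.1]
grip_width: 0.0468
gripper_force: 0.0
time_s: 12.22
position: [0.5268, 0.3127, 0.1648]
tool_rot: [[1.0, 0.025, -0.003], [0.025, -1.0, -0.001], [-0.003, 0.001, -1.0]]
ft_force: [-0.8, -0.1, -1.1]
grip_width: 0.0472
gripper_force: 0.0
```

View pics/w4b.png

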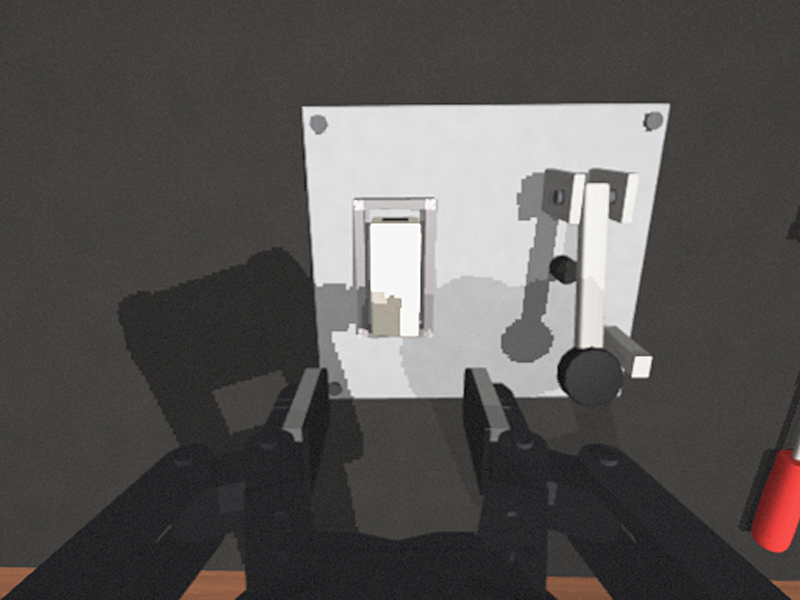

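The driver lies inside the nest at (395,278), and the lever is still raised with its pad at (591,376). Next I shut the gripper and move above the pad.

```bash
python3 - <<'E'
from h import *
import pickle
c=pickle.load(open('w4.pkl','rb'))
for p,z in (((591,376),.0835),((641,366),.062),((395,278),.043)): print(ray(c,[(np.array(p)+.5)*.64-.5],z).round(4))
P=ray(c,(np.array([(370,222),(419,222),(419,335),(370,335)])+.5)*.64-.5,.043);print(P.round(4),P.mean(0))
E
python3 -m jog '[{"linear":[-0.2,0.5,0],"roll":0},{"linear":[-0.3,0.7,0],"roll":0},{"linear":[-0.4,0.9,0],"roll":0},{"linear":[-0.24,0.62,0],"roll":0},{"linear":[0,0,0.6],"roll":0},{"linear":[0,0,0.6],"roll":0},{"linear":[0,0,0.4],"roll":0},{"linear":[0,0,0.1],"roll":0},{"linear":[0,0,0],"roll":0},{"linear":[0,0,0],"roll":0},{"linear":[0,0,0],"roll":0}]' -1 50
```

```text
[[0.4894 0.2041 0.0835]]
[[0.4852 0.1645 0.062 ]]
[[0.5309 0.3134 0.043 ]]
[[0.5645 0.3287 0.043 ]
 [0.5652 0.3003 0.043 ]
 [0.4938 0.2973 0.043 ]
 [0.493  0.3282 0.043 ]] [0.52911034 0.3136411  0.043     ]
time_s: 13.18
position: [0.485, 0.2033, 0.0994]
tool_rot: [[1.0, 0.025, 0.002], [0.025, -1.0, 0.0], [0.002, -0.0, -1.0]]
ft_force: [0.6, 0.4, 0.0]
grip_width: 0.0001
gripper_force: 0.0
```

```bash
python3 -m jog '[{"linear":[0,0,0.1],"roll":0},{"linear":[0,0,0.1],"roll":0},{"linear":[0,0,0.1],"roll":0},{"linear":[0,0,0.1],"roll":0},{"linear":[0,0,0.1],"roll":0},{"linear":[0,0,0.1],"roll":0},{"linear":[0,0,0],"roll":0},{"linear":[0,0,0],"roll":0}]'; python3 -m jog '[{"linear":[0,0,0.08],"roll":0},{"linear":[0,0,0.08],"roll":0},{"linear":[0,0,0.08],"roll":0},{"linear":[0,0,0.07],"roll":0},{"linear":[0,0,0],"roll":0},{"linear":[0,0,0],"roll":0},{"linear":[0,0,0],"roll":0},{"linear":[0,0,0],"roll":0}]'
python3 - <<'E'
from h import *
ims=[]
c,a=snap('side','pics/s5.png'); c2,w=snap('wrist','pics/w5.png'); print(env.observe()['ft_force'],env.observe()['position'])
o=np.hstack([cv2.resize(a[130:205,140:240],(400,300),interpolation=cv2.INTER_CUBIC),cv2.resize(w,(400,300))]); cv2.imwrite('pics/c5.png',o)
E
```

```text
time_s: 13.85
position: [0.4841, 0.2031, 0.0744]
tool_rot: [[1.0, 0.025, -0.001], [0.025, -1.0, -0.0], [-0.001, 0.0, -1.0]]
ft_force: [-3.8, 0.5, 5.3]
grip_width: 0.0003
gripper_force: 2.6
time_s: 14.52
position: [0.4837, 0.2031, 0.0623]
tool_rot: [[1.0, 0.025, -0.002], [0.025, -1.0, -0.0], [-0.002, 0.0, -1.0]]
ft_force: [-5.6, -0.7, 7.2]
grip_width: 0.0002
gripper_force: 3.9
[-5.01064638 -0.01278646  7.81262193] [0.48366113 0.20313895 0.06231411]
```

View pics/c5.png

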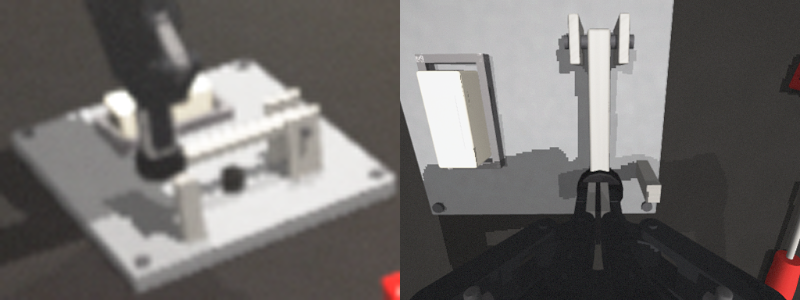

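The fingertips press the pad at (160,163) in the side crop and the bar looks level. The 7.8 N at z = 62 mm matches the expected level force. The driver is seated at (450,115), so I'll hold a moment longer and hand in.

```bash
python3 -m jog '[{"linear":[0,0,0],"roll":0},{"linear":[0,0,0],"roll":0},{"linear":[0,0,0],"roll":0},{"linear":[0,0,0],"roll":0},{"linear":[0,0,0],"roll":0},{"linear":[0,0,0],"roll":0}]'; python3 -c "
from rig import env
print(env.close_job())"
```

```text
time_s: 15.12
position: [0.4837, 0.2031, 0.0623]
tool_rot: [[1.0, 0.025, -0.002], [0.025, -1.0, -0.0], [-0.002, 0.0, -1.0]]
ft_force: [-5.5, -0.4, 7.5]
grip_width: 0.0002
gripper_force: 3.9
the job is handed in; nothing more can be done
None
```

I seated the long driver in the nest and let go of it, then handed the job in at about 15 s with the lever held level (fingertips at 62 mm, about 7.5 N); the hand-in returned no verdict.

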